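# Lock the spirits box with its bent pin

## Robot

A 7-joint arm with a two-finger parallel gripper is mounted at the origin on a cart in front of the work surface, level with it; the furniture and walls round the work are solid. World frame = base frame: x ahead of the robot, y to its left, z up, the work surface at z = 0. Lengths are in m, angles in rad, forces in N, time in s.
With the tool pointing down it reaches from about 0.425 to 0.925 m from the base axis. Payload 6.8 kg.
Tool frame: the origin (TCP) lies at the very end of the fingers, on their centre line; the grasp point (between the pads) lies 19 mm behind it (r.tcp_to_grasp is the distance from the TCP to the grasp point, in m); z points along the fingers, y is the line along which they close (so a half turn about z gives the same grasp; the last joint's range is limited). The gripper opens to 85 mm and grips with 20 to 120 N. Pads are 22 mm wide; open, the fingers measure 114 mm over their backs; the gripper's body (76 mm by 85 mm) begins 54 mm behind the grasp point. The pads swing forward as they close: fully open they stand 13 mm farther back than shut.
Start: joints at [1.145, 0.477, 0.022, 1.555, -0.011, 1.109, -0.083], TCP at [0.211, -0.641, 0.231] pointing down, gripper open.
Joint ranges: [-2.96, 2.96], [-0.34, 2.1], [-1.41, 1.46], [0.24, 2.44], [-1.37, 4.51], [0.17, 1.92], [-2.96, 2.96]. Speed limits (rad/s): [2.39, 2.39, 3.14, 3.14, 3.14, 3.14, 3.14].

## Interface

Orientations are given as a rotation vector (axis times angle).
In Python, from bench import r gives the robot as it stands.
- The arm moves only by the tool step_arm, never from a script. Its argument "moves" is a list of rows, each a list of 7 numbers: the shift along the tool's x, y, z in mm, then the turn, a rotation vector about the tool's x, y, z in rad, then the finger opening in mm, from 0 to 85.4. A call has 1 to 8 rows; each row is the pose to reach, as a shift and turn from the pose commanded when the call began, along the tool's axes at that moment; what a row does not reach only later rows make up. A row lasts 1/10 s, in which the tool goes at most 50 mm and 8.59 degrees, less where a joint would pass 70% of its speed; a pose out of reach is approached as far as the arm can. A call with a gripper value outside its range is refused whole. The fingers move at their own pace and stop on an object; "grip_force" is the grip in N (left out, the last holds). Time passes only in rows, so rows that repeat a pose let the fingers close. It gives the time, the measured TCP pose, the force, the opening and the grip force at its end, in the units of the state.
- r.get_obs(): the state, without advancing time (a new reading comes with each control period).
- r.grab_frame(name): name is "scene" or "top" or "wrist"; returns a dict with "image" (480x640x3 uint8, red, green, blue), "depth" (480x640 float32, m along the optical axis (not along the pixel's ray), 0 where there is no reading), "mtx" (3x3 intrinsics, pixels), "rvec" (rotation vector, rad) and "tvec" (3), from world to camera coordinates, as OpenCV has them. Camera axes: x right, y down, z forward; pixel columns grow to the right and rows downward; lengths in m; the calibration is good to about 2 mm. The wrist camera is an equidistant fisheye: a pixel r from the principal point sees the ray r / f radians off the axis. A picture is of the moment at which its call begins.
- r.hand_in(): hands the job in; it is judged then, once.
The state is a dict: "clock": time; "joints": joint angles; "qvel": joint speeds; "tau": joint torques, N m; "tcp_pos": TCP position; "orientation": TCP orientation; "contact_force": force on the tool from outside, world axes, zero at the start; "moment": the same for the moment, N m; "grip_width": finger opening in m; "gripper_force": force on a finger pad.
Only numpy, scipy, OpenCV 4.12 (cv2) and the standard library are available. Lean on these libraries where they do the work, as an engineer would, in place of code of your own. Each camera call takes 0.05 s, during which the arm holds its last target. There are 200 camera calls.

## Task

Lock the small wooden box: pick up the bent steel pin by its wooden grip and pass its curved bar round through the steel ring on the front of the box, following the bar's own arc. Keep turning until its tip has pushed the stiff steel plunger fully home, hold it there for half a second with a light but definite push of about 10 N (never more than 20 N on the box), and leave the pin standing upright on the worktop, still through the ring with the plunger home. Leave the lemons, the corkscrew and the tea light where they are.

Things in the scene. Friction and masses are not known exactly. Their poses are not given: they have to be found in the camera images.
- lockbox: light wooden box fixed on the worktop, 122 wide, 70 deep, 59 mm high, ring and plunger lock before its front. Origin NOT in the box: the point on the worktop (z=0) about which the pin must turn, 53 mm before the front. x points to the box, z up; box at x 53..123, y -61..61 mm; foot plate 5 mm thick at x 30..58, y -38..36 mm. All before the box is under 41 mm tall.
- staple_mid (a point): centre of the hole of the upright steel ring: at lockbox x=38, y=-18, z=22 mm, that is 42 mm from the turning axis at -25 deg from the lockbox's x. Bar 6 mm thick, clear hole 16 mm; the hole's axis is level and tangent to the circle of 42 mm about the lockbox origin
- plunger_line (a point): fixed point of the plunger's line, 42 mm from the axis at +22 deg, z=22 mm. The plunger's round face (20 mm across) stands square to the tangent here, slides along it away from the ring (112 deg from lockbox x); housing reaches 40 mm on. A hidden screw shifts the plunger up to 4 mm either way: pin_tip first touches at +7 to +18 deg on the circle; home 11 deg later. Feel for it
- pin: loose bent locking pin, about 180 g: upright dark wooden grip (30 mm along x, 22 mm along y, flat sides, z 8..74 mm) on a steel foot 42 mm across, 5 mm high. Origin: centre of the foot's underside, z up. A steel bar 8 mm thick leaves the grip and runs level at z=22 mm. Grasp across y, fingertips above 36 mm to pass over ring and plunger
- pin_tip (a point): end of the centre line of the curved bar, at pin x=66, y=-34, z=22 mm (the rounded end reaches 4 mm farther). Put through the ring tip first, turning counter-clockwise seen from above; with the tip at angle a on the circle (from lockbox x) the pin's yaw relative to the lockbox is a + 55 deg
- pin_centre (a point): centre of the bar's circular arc (radius 42 mm, 125 deg from grip to tip, bulging to -y), at pin x=42, y=0, z=22 mm; to thread the ring keep it over the lockbox origin
- bolt (a joint): plunger travel in m: 0 out (start), 0.008 fully home on its hard stop. No spring: stiff, about 3 N to move it, and it stays where it is left
- lemon1: lemon, 55x75x55 mm, on the worktop right of the box
- lemon2: lemon, 52x72x53 mm, farther right
- corkscrew: folded corkscrew, 18x115x12 mm, lying near the front edge
- tea_light: tea light, 38 mm across, 15 mm high, between pin and box
There are look-alikes about, which are no part of the job. Of the things that look like the pin, the larger one is meant.

How it is judged:
On the way, in this order (a step that is already met when the one before it is completed fails the run):
1. the pin's curved bar is through the ring (horizontal distance between pin_centre and lockbox below 0.01 m and y of pin_tip in the frame of lockbox above -0.008 m and x of pin_tip in the frame of lockbox above 0.025 m and height (world z) of pin_tip below 0.032 m), for 0.1 s.
2. the pin presses the plunger against its stop with at least 6 N (all of step 1 and value of joint bolt above 0.0068 m and contact force between pin and bolt above 6 N), for 0.3 s.
At the end, for the whole second after the job is handed in: The pin stands upright (within 0.1 rad) on the worktop (foot within 4 mm of it), at rest and released; its bar is through the ring, tip beyond it, arc centre within 10 mm of the lockbox origin, and the plunger is at least 6.5 mm in (all of step 1 and value of joint bolt above 0.0065 m and angle between pin's own z axis and vertical below 0.1 rad and height (world z) of pin below 0.004 m and linear speed of pin below 0.02 m/s); the robot touches nothing.
It fails at once if the pin is forced on the box, ring or plunger with more than 20 N (contact force between pin and lockbox above 20 N).
It fails at once if the robot itself pushes the box or plunger with more than 20 N (contact force between the arm and lockbox above 20 N).
It fails at once if the fingers push the box or plunger with more than 20 N (contact force between the fingers and lockbox above 20 N).
It fails at once if a lemon, the corkscrew or the tea light is moved more than 30 mm (distance of any of lemon1, lemon2, corkscrew, tea_light from where it was at the start of the episode above 0.03 m).
It also fails if it takes over 67 s, if anything falls off the work surface, if the arm or the gripper's body presses on something with over 40 N, if the wrist force passes 120 N, or if a joint passes its speed limit or range.

## Working session

There is one attempt and no reset: what is moved stays moved. The work goes in short steps, Python scripts to look and compute and a tool call to move; the robot and the scene stay as the last step left them, time stands still between calls to the robot, and variables do not carry over. Pictures are saved under pics/ and viewed, at most 10 in all, crops included, and the job is handed in when it is done.

Besides the shell and the picture viewer there is one more tool, called after "Call:" in YAML: its name, and indented under it one key for each argument. step_arm: Moves the arm, as the interface text tells. Its arguments: {"type":"object","properties":{"moves":{"type":"array","items":{"type":"array","items":{"type":"number"}}},"grip_force":{"type":"number"}},"required":["moves"]}

```bash
mkdir -p pics; ls
cat > h.py <<'E'
import numpy as np, cv2, json
from bench import r
from scipy.spatial.transform import Rotation as R
def grab(n,save=None):
    f=r.grab_frame(n)
    if save: cv2.imwrite('pics/'+save,cv2.cvtColor(f['image'],cv2.COLOR_RGB2BGR)); np.savez('pics/'+save[:-4]+'.npz',**f)
    return f
def cloud(f):
    # world points for pinhole frame
    d=f['depth'];K=f['mtx'];v,u=np.mgrid[:480,:640]
    p=np.stack([(u-K[0,2])/K[0,0]*d,(v-K[1,2])/K[1,1]*d,d],-1)
    M=cv2.Rodrigues(np.asarray(f['rvec'],float))[0]
    return (p-np.ravel(f['tvec']))@M
E
python3 - <<'E'
from h import *
for n in('scene','top'):
    f=grab(n,n+'0.png'); M=cv2.Rodrigues(np.array(f['rvec'],float))[0]
    print(n,np.round(f['mtx'],1).tolist(),(-M.T@np.ravel(f['tvec'])).round(3),M[2].round(2))
print(r.get_obs())
E
```

```text
pics
scene [[533.6, 0.0, 321.3], [0.0, 533.6, 233.6], [0.0, 0.0, 1.0]] [-0.038  0.772  0.559] [ 0.55 -0.65 -0.53]
top [[539.3, 0.0, 310.8], [0.0, 539.3, 236.0], [0.0, 0.0, 1.0]] [0.252 0.176 1.235] [ 0.21 -0.   -0.98]
{'clock': 0.1, 'joints': array([ 1.14490585,  0.47773033,  0.0223643 ,  1.55632873, -0.01148851,
        1.10930699, -0.08310563]), 'qvel': array([-1.69362724e-03, -1.36103401e-03, -1.42165379e-04, -2.76182917e-03,
       -2.81714730e-06,  7.13488902e-04,  2.18048526e-04]), 'tau': array([ 4.26368555e-03, -5.97756958e+01,  1.61405772e+00, -2.81952864e+01,
        1.28342558e-02,  5.05405362e-03,  1.73041707e-05]), 'tcp_pos': array([ 0.21072659, -0.64071168,  0.23042479]), 'orientation': array([-3.10044081e+00, -4.96834487e-01,  6.24088355e-04]), 'contact_force': array([0.12566041, 0.50476427, 0.60815568]), 'moment': array([-0.0609907 ,  0.00217455, -0.01583429]), 'gripper_force': 0.0, 'grip_width': 0.08515103097769447}
```

View pics/top0.png

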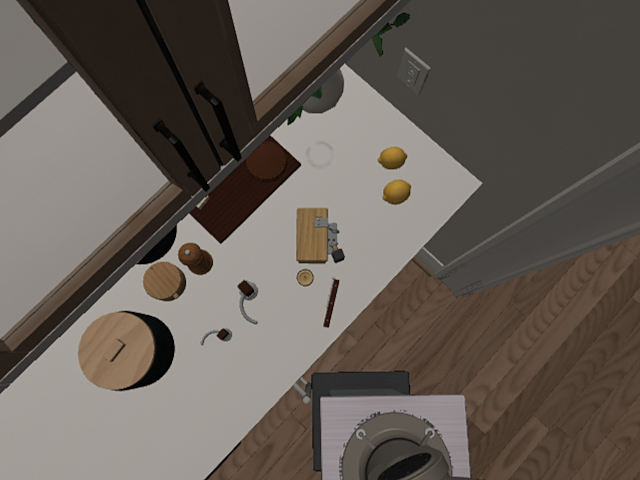

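View pics/scene0.png

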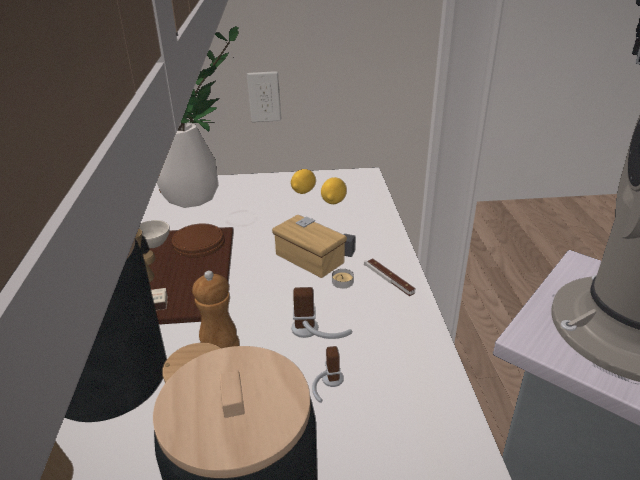

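The top view shows two pin look-alikes: a large one with its grip at top (246,288) and a small one at (223,335). The larger one is meant. The box is at (312,235) with the lock on its right side, the tea light at (305,277), the corkscrew at (331,303), and the lemons at (392,158) and (397,191).

Run:
```python
from h import *
f=np.load('pics/top0.npz');P=cloud(f)
for u,v in [(246,287),(255,293),(257,322),(223,335),(312,235),(338,255),(332,235),(333,262),(305,277),(392,158),(247,310),(322,222)]:
    print(u,v,P[v,u].round(4))
im=cv2.cvtColor(f['image'],cv2.COLOR_RGB2BGR)
a=cv2.resize(im[195:350,195:352],(600,592),interpolation=cv2.INTER_CUBIC)
cv2.imwrite('pics/c1.png',a)
```

```text
246 287 [0.3866 0.3155 0.0738]
255 293 [0.3806 0.3033 0.0036]
257 322 [0.3151 0.2987 0.0022]
223 335 [0.2861 0.3668 0.0534]
312 235 [0.5013 0.1711 0.0617]
338 255 [0.4606 0.1129 0.0307]
332 235 [0.5117 0.1244 0.0087]
333 262 [ 0.45    0.1232 -0.0021]
305 277 [0.415  0.1886 0.0064]
392 158 [ 0.6819 -0.017   0.0521]
247 310 [ 0.3428  0.3219 -0.0015]
322 222 [0.5306 0.1482 0.0619]
```

View pics/c1.png

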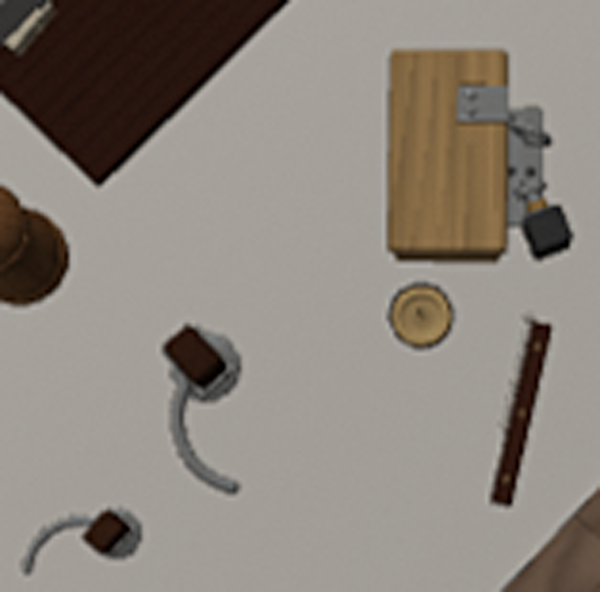

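The crop confirms the large pin: grip at crop (195,355), foot at (215,365), tip at (235,488). The ring is at (530,130), and the black plunger housing at (547,230). Next I fit the box and pin and map the obstacles.

```bash
cat >> h.py <<'E'
def rect(p):
    (c,s,a)=cv2.minAreaRect((p[:,:2]*1000).astype(np.float32)); return np.round(c,1),np.round(s,1),round(a,1)
E
python3 - <<'E'
from h import *
T=np.load('pics/top0.npz');S=np.load('pics/scene0.npz')
PT,PS=cloud(T),cloud(S)
for n,P in(('top',PT),('scene',PS)):
    Q=P.reshape(-1,3)
    def sel(x0,x1,y0,y1,z0,z1): return Q[(Q[:,0]>x0)&(Q[:,0]<x1)&(Q[:,1]>y0)&(Q[:,1]<y1)&(Q[:,2]>z0)&(Q[:,2]<z1)]
    b=sel(.42,.6,.11,.25,.052,.07); g=sel(.34,.43,.27,.36,.066,.085)
    print(n,'box',rect(b),np.median(b[:,2]),'grip',rect(g),g.mean(0),np.median(g[:,2]))
    t=sel(.3,.7,-.1,.4,-.01,.01); print('table z',np.median(t[:,2]))
# occupancy max z map, 10cm cells
A=np.concatenate([PT.reshape(-1,3),PS.reshape(-1,3)]);A=A[(A[:,2]>-.3)&(np.abs(A).max(1)<1.5)]
for x in np.arange(1.0,-.3,-.1):
    row=[]
    for y in np.arange(.7,-1.1,-.1):
        q=A[(np.abs(A[:,0]-x)<.05)&(np.abs(A[:,1]-y)<.05)][:,2]
        row.append('%5.2f/%5.2f'%(np.percentile(q,3),np.percentile(q,97)) if len(q)>8 else '     .     ')
    print('%.1f'%x,*row)
E
```

```text
top box (array([504.5, 172.2]), array([ 69.6, 122.7]), 88.7) 0.05870032012839959 grip (array([385.7, 318.9]), array([30. , 21.2]), 44.6) [0.38504702 0.31876051 0.07295183] 0.07340183353171782
table z -0.00023461960610276857
scene box (array([503.6, 169.7]), array([ 74.5, 122.9]), 87.7) 0.05920398654960393 grip (array([385.9, 317.1]), array([29.6, 24.2]), 41.3) [0.38372609 0.31902208 0.07235431] 0.07311190832139362
table z 0.00025128510880608563
1.0      .           .           .           .           .      -0.00/ 0.00 -0.01/ 0.14      .           .           .           .           .           .           .           .           .           .           .     
0.9      .           .           .           .      -0.00/ 0.00 -0.00/ 0.13 -0.00/ 0.26 -0.00/ 0.36      .           .           .           .           .           .           .           .           .           .     
0.8      .           .           .           .      -0.00/ 0.50 -0.00/ 0.50 -0.00/ 0.50 -0.00/ 0.47  0.00/ 0.47      .           .           .           .           .           .           .           .         
[... 1505 characters left out ...]
 .           .           .           .     
0.0 -0.00/ 0.00 -0.00/ 0.00 -0.00/ 0.00 -0.13/ 0.00 -0.00/ 0.00 -0.03/ 0.00 -0.23/ 0.21  0.05/ 0.26 -0.00/ 0.02 -0.01/ 0.00      .           .           .           .           .           .           .           .     
-0.1      .           .           .           .           .      -0.03/-0.01 -0.18/-0.07      .           .           .           .           .           .           .           .           .           .           .     
-0.2      .           .           .           .           .           .           .           .           .           .           .           .           .           .           .           .           .           .
```

```bash
cat >> h.py <<'E'
def pose():
    o=r.get_obs(); return np.array(o['tcp_pos']),R.from_rotvec(o['orientation'])
def yawR(y): return R.from_euler('z',y,degrees=True)*R.from_euler('x',180,degrees=True)
def curyaw():
    x=pose()[1].as_matrix()[:,0]; return np.degrees(np.arctan2(x[1],x[0]))
def rows(wps,start=None):
    "wps: x,y,z (m), yaw deg -> rows relative to the present pose"
    p,q=start or pose()
    for w in wps:
        d=q.inv().apply(np.array(w[:3])-p)*1000; t=(q.inv()*yawR(w[3])).as_rotvec()
        print(d.round(1).tolist(),t.round(4).tolist())
E
python3 - <<'E'
from h import *
def pol(rr,az,z): a=np.radians(az); return [rr*np.cos(a),rr*np.sin(a),z,az+90]
rows([pol(.63,-71.8,.25),pol(.585,-71.8,.26),pol(.54,-71.8,.27),pol(.495,-71.8,.28),pol(.455,-71.8,.29),pol(.45,-66,.3),pol(.45,-60,.3),pol(.45,-54,.3)])
E
```

```text
[-0.1, -44.5, -19.5] [-0.0016, 0.0001, 0.0001]
[-0.1, -89.5, -29.4] [-0.0016, 0.0001, 0.0001]
[-0.1, -134.5, -39.4] [-0.0016, 0.0001, 0.0001]
[-0.0, -179.6, -49.3] [-0.0016, 0.0001, 0.0001]
[-0.0, -219.6, -59.2] [-0.0016, 0.0001, 0.0001]
[45.4, -226.9, -69.2] [-0.0016, 0.0001, -0.1011]
[92.0, -234.1, -69.2] [-0.0016, -0.0, -0.2058]
[137.5, -246.1, -69.2] [-0.0016, -0.0001, -0.3105]
```

Call:
step_arm:
  moves:
    - [0,-44,-19,0,0,0,85]
    - [0,-89,-29,0,0,0,85]
    - [0,-134,-39,0,0,0,85]
    - [0,-180,-49,0,0,0,85]
    - [0,-220,-59,0,0,0,85]
    - [45,-227,-69,0,0,-0.1,85]
    - [92,-234,-69,0,0,-0.2,85]
    - [137,-246,-69,0,0,-0.31,85]

```text
clock: 0.9
tcp_pos: [0.2654, -0.3639, 0.3009]
orientation: [2.985, 0.974, 0.001]
contact_force: [0.7, -0.4, -0.1]
grip_width: 0.0849
gripper_force: 0.0
```

Run:
```python
from h import *
print(pose()[0],curyaw(),r.get_obs()['joints'].round(2))
def pol(rr,az,z): a=np.radians(az); return [rr*np.cos(a),rr*np.sin(a),z,az+90]
rows([pol(.45,a,.3) for a in(-48,-42,-36,-30,-24,-18,-12,-6)])
```

```text
[ 0.26542508 -0.36393492  0.3008867 ] 36.14196824666766 [ 0.96  0.04 -0.16  1.97  0.01  1.13 -0.15]
[46.2, -2.8, 0.9] [0.0017, -0.0, -0.1022]
[92.8, -10.0, 0.9] [0.0017, 0.0001, -0.207]
[138.3, -22.1, 0.9] [0.0017, 0.0002, -0.3117]
[182.3, -38.9, 0.8] [0.0017, 0.0002, -0.4164]
[224.3, -60.2, 0.8] [0.0017, 0.0003, -0.5211]
[263.9, -85.7, 0.8] [0.0017, 0.0004, -0.6258]
[300.6, -115.3, 0.7] [0.0016, 0.0005, -0.7306]
[334.0, -148.5, 0.7] [0.0016, 0.0006, -0.8353]
```

Call:
step_arm:
  moves:
    - [46,-3,1,0,0,-0.1,85]
    - [93,-10,1,0,0,-0.21,85]
    - [138,-22,1,0,0,-0.31,85]
    - [182,-39,1,0,0,-0.42,85]
    - [224,-60,1,0,0,-0.52,85]
    - [264,-86,1,0,0,-0.63,85]
    - [301,-115,1,0,0,-0.73,85]
    - [334,-148,1,0,0,-0.835,85]

```text
clock: 1.7
tcp_pos: [0.448, -0.0469, 0.2992]
orientation: [-2.334, -2.103, -0.0]
contact_force: [0.9, -0.2, -0.2]
grip_width: 0.0848
gripper_force: 0.0
```

Run:
```python
from h import *
print(pose()[0],curyaw(),r.get_obs()['joints'].round(2))
def pol(rr,az,z): a=np.radians(az); return [rr*np.cos(a),rr*np.sin(a),z,az+90]
rows([pol(.45,a,.3) for a in(0,6,12,18,24,28)])
```

```text
[ 0.4479727  -0.04685661  0.29916027] 84.05274270004773 [ 0.52  0.07 -0.58  1.95  0.04  1.13 -0.18]
[46.8, -2.8, -0.8] [0.0001, -0.0002, -0.1038]
[93.3, -10.2, -0.8] [0.0001, -0.0002, -0.2085]
[138.9, -22.3, -0.8] [0.0001, -0.0002, -0.3132]
[182.8, -39.2, -0.8] [0.0001, -0.0002, -0.418]
[224.8, -60.5, -0.8] [0.0001, -0.0002, -0.5227]
[251.5, -77.1, -0.8] [0.0001, -0.0002, -0.5925]
```

Call:
step_arm:
  moves:
    - [47,-3,0,0,0,-0.1,85]
    - [93,-10,0,0,0,-0.21,85]
    - [139,-22,0,0,0,-0.31,85]
    - [183,-39,0,0,0,-0.42,85]
    - [225,-60,0,0,0,-0.52,85]
    - [251,-77,0,0,0,-0.59,85]
    - [251,-77,0,0,0,-0.59,85]

```text
clock: 2.4
tcp_pos: [0.3955, 0.2134, 0.2995]
orientation: [-1.613, -2.695, -0.002]
contact_force: [-0.5, -0.1, 0.8]
grip_width: 0.0847
gripper_force: 0.0
```

Run:
```python
from h import *
print(pose()[0],curyaw(),r.get_obs()['joints'].round(2))
f=grab('wrist','w1.png');M=cv2.Rodrigues(np.array(f['rvec'],float))[0]
print(f['mtx'],(-M.T@np.ravel(f['tvec'])).round(3),M.round(2).tolist(),(f['depth']>0).mean())
```

```text
[0.3954731  0.21341408 0.29948444] 118.17785493589876 [ 0.2   0.1  -0.87  1.94  0.09  1.14 -0.21]
[[371.64829954   0.         315.96724958]
 [  0.         371.64829954 237.46178715]
 [  0.           0.           1.        ]] [0.356 0.288 0.442] [[0.88, 0.47, 0.0], [0.45, -0.83, 0.32], [0.15, -0.29, -0.95]] 0.99595703125
```

View pics/w1.png

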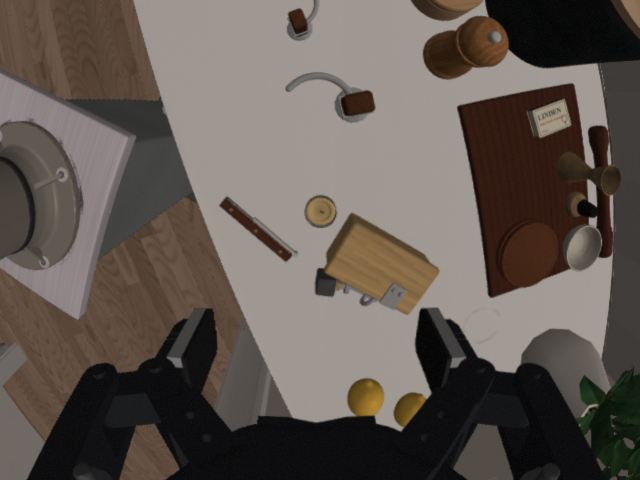

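Wrist view: pin grip at (357,103), tip at (290,88), small pin at (298,20), box at (380,262), ring at (367,298), plunger housing at (325,282), and tea light at (320,211).

```bash
cat >> h.py <<'E'
def wrays(f):
    "unit-z world rays & camera centre for fisheye wrist"
    K=f['mtx'];v,u=np.mgrid[:480,:640];x=(u-K[0,2])/K[0,0];y=(v-K[1,2])/K[1,1];t=np.hypot(x,y);s=np.where(t>0,np.tan(np.minimum(t,1.4))/np.maximum(t,1e-9),1)
    M=cv2.Rodrigues(np.asarray(f['rvec'],float))[0]
    return np.stack([x*s,y*s,np.ones_like(x)],-1)@M, -M.T@np.ravel(f['tvec'])
def wcloud(f):
    d,c=wrays(f); return d*f['depth'][...,None]+c
def onplane(f,z):
    d,c=wrays(f); return c+d*((z-c[2])/d[...,2])[...,None]
def project(f,p):
    M=cv2.Rodrigues(np.asarray(f['rvec'],float))[0]; q=M@np.asarray(p)+np.ravel(f['tvec']);K=f['mtx']
    rr=np.hypot(q[0],q[1]);t=np.arctan2(rr,q[2]); return K[0,2]+K[0,0]*t*q[0]/rr, K[1,2]+K[1,1]*t*q[1]/rr
E
python3 - <<'E'
from h import *
f=dict(np.load('pics/w1.npz'));P=wcloud(f);Q=P.reshape(-1,3);C=f['image'].reshape(-1,3).astype(int)
def m(x0,x1,y0,y1,z0,z1): return (Q[:,0]>x0)&(Q[:,0]<x1)&(Q[:,1]>y0)&(Q[:,1]<y1)&(Q[:,2]>z0)&(Q[:,2]<z1)
b=Q[m(.42,.6,.10,.25,.055,.0635)];print('box',rect(b),np.median(b[:,2]))
g=Q[m(.34,.43,.27,.36,.068,.08)];print('grip',rect(g),np.median(g[:,2]))
print('table',np.median(Q[m(.3,.5,.1,.35,-.01,.01)][:,2]))
bar=Q[m(.28,.43,.24,.36,.016,.03)];print(len(bar),np.median(bar[:,2]))
def circ(p):
    A=np.c_[2*p[:,:2],np.ones(len(p))];s=np.linalg.lstsq(A,(p[:,:2]**2).sum(1),rcond=None)[0];return s[:2],np.sqrt(s[2]+s[:2]@s[:2])
print('bar circle',circ(bar)); e=bar[np.argsort(bar[:,0])]; print('tip end',e[:4].round(4))
ft=Q[m(.34,.43,.27,.36,.003,.008)];print('foot',len(ft),rect(ft))
# lock parts
for nm,z0,z1 in(('ring',.025,.045),('plate',.003,.008)):
    k=m(.44,.56,.05,.137,z0,z1);print(nm,k.sum(),rect(Q[k]))
E
```

```text
box (array([505.5, 172.2]), array([ 70.3, 123. ]), 88.3) 0.058602415096086324
grip (array([386.8, 319. ]), array([30.2, 22.4]), 43.2) 0.07320216400286905
table -0.0004541235767760443
532 0.024871842616144918
bar circle (array([0.33568916, 0.3293173 ]), np.float64(0.024403088069381143))
tip end [[0.2903 0.3593 0.0242]
 [0.2909 0.3582 0.0244]
 [0.2913 0.3598 0.0238]
 [0.2919 0.3587 0.0244]]
foot 221 (array([384.9, 317.3]), array([34.7, 40.9]), 45.1)
ring 566 (array([487.6, 118.4]), array([79.3, 25.3]), 9.1)
plate 65 (array([494.5, 118.3]), array([93.9, 16.3]), 4.2)
```

Run:
```python
from h import *
from scipy.optimize import least_squares
f=dict(np.load('pics/w1.npz'));P=wcloud(f);Q=P.reshape(-1,3)
k=(Q[:,2]>.018)&(Q[:,2]<.03)&(np.hypot(Q[:,0]-.357,Q[:,1]-.29)<.055)
p=Q[k][:,:2]*1000; d=np.hypot(*(p-[386.8,319]).T); p=p[d>24]
s=least_squares(lambda c:np.hypot(*(p-c).T)-42,[356,290],loss='soft_l1',f_scale=1); print('arc centre',s.x,len(p),np.abs(s.fun).mean())
s2=least_squares(lambda c:np.hypot(*(p-c[:2]).T)-c[2],[356,290,42],loss='soft_l1');print(s2.x)
v=s.x-[386.8,319];print('yaw from centre',np.degrees(np.arctan2(v[1],v[0])),np.hypot(*v))
a=np.degrees(np.arctan2(*(p-s.x).T[::-1]));a=np.sort(a%360);print('arc ang',a[:3],a[-3:])
# box edges by image colour on plane z=.059 : direction from line fits on the top cloud boundary
k=(Q[:,0]>.43)&(Q[:,0]<.58)&(Q[:,1]>.13)&(Q[:,1]<.22)&(np.abs(Q[:,2]-.0586)<.004)
b=Q[k][:,:2]*1000
def edge(key,val,lo,hi,fn):
    o=[]
    for t in np.arange(lo,hi,4.):
        q=b[np.abs(b[:,key]-t)<2][:,val]
        if len(q)>3:o.append((t,fn(q)))
    return np.polyfit(*np.array(o).T,1)
for nm,e in dict(front=edge(0,1,455,500,np.min),back=edge(0,1,455,555,np.max),lo=edge(1,0,145,200,np.min),hi=edge(1,0,145,200,np.max)).items(): print(nm,np.degrees(np.arctan(e[0])).round(2),e.round(3), np.polyval(e,505 if nm in('front','back') else 172).round(2))
```

```text
arc centre [355.82338497 290.99748394] 449 1.9989631723547896
[355.98512205 290.7546027   42.26191286]
yaw from centre -137.886768606646 41.75753326901763
arc ang [73.98481092 74.97481791 75.96202781] [170.84220669 171.37918272 171.75175805]
front -2.46 [-4.3000e-02  1.5927e+02] 137.57
back -1.86 [-3.30000e-02  2.23241e+02] 206.8
lo 1.5 [2.60000e-02 4.40263e+02] 444.77
hi 1.25 [2.20000e-02 5.61545e+02] 565.28
```

Run:
```python
from h import *
p,q=pose();y=curyaw();t=np.array([.3865,.319,.16]);n=8
rows([list(p+(t-p)*min(i/6,1))+[y+8.2*i] for i in range(1,9)])
```

```text
[16.7, 6.9, 23.2] [-0.0002, -0.0001, -0.1431]
[33.5, 13.8, 46.4] [-0.0002, -0.0001, -0.2862]
[50.2, 20.7, 69.6] [-0.0002, -0.0001, -0.4294]
[67.0, 27.7, 92.8] [-0.0002, -0.0001, -0.5725]
[83.7, 34.6, 116.0] [-0.0002, -0.0001, -0.7156]
[100.5, 41.5, 139.2] [-0.0002, -0.0002, -0.8587]
[100.5, 41.5, 139.2] [-0.0001, -0.0002, -1.0018]
[100.5, 41.5, 139.2] [-0.0001, -0.0002, -1.1449]
```

Call:
step_arm:
  moves:
    - [17,7,23,0,0,-0.143,60]
    - [33.5,14,46,0,0,-0.286,60]
    - [50,21,70,0,0,-0.429,60]
    - [67,28,93,0,0,-0.572,60]
    - [84,35,116,0,0,-0.715,60]
    - [100,41.5,139,0,0,-0.858,60]
    - [100,41.5,139,0,0,-1.0,60]
    - [100,41.5,139,0,0,-1.144,60]

```text
clock: 3.25
tcp_pos: [0.3888, 0.3157, 0.1589]
orientation: [0.093, -3.138, 0.003]
contact_force: [-0.6, 0.0, 0.8]
grip_width: 0.0599
gripper_force: 0.0
```

Run:
```python
from h import *
p,q=pose();y=curyaw();print(p,y,r.get_obs()['joints'].round(2))
rows([[.3865,.319,.15,a] for a in(-168.5,-160.5,-152.5,-144.5,-137.3)])
```

```text
[0.38877131 0.31571687 0.15887018] -176.5922305312185 [ 0.01  0.47 -1.02  1.99  0.49  0.96  0.38]
[2.1, 3.4, 8.9] [-0.0014, -0.0023, -0.1412]
[2.1, 3.4, 8.9] [-0.0013, -0.0024, -0.2809]
[2.1, 3.4, 8.9] [-0.0011, -0.0025, -0.4205]
[2.1, 3.4, 8.9] [-0.0009, -0.0025, -0.5601]
[2.1, 3.4, 8.9] [-0.0008, -0.0026, -0.6858]
```

Call:
step_arm:
  moves:
    - [2,3.4,9,0,0,-0.141,60]
    - [2,3.4,9,0,0,-0.281,60]
    - [2,3.4,9,0,0,-0.42,60]
    - [2,3.4,9,0,0,-0.56,60]
    - [2,3.4,9,-0.001,-0.003,-0.686,60]
    - [2,3.4,9,-0.001,-0.003,-0.686,60]

```text
clock: 3.85
tcp_pos: [0.3872, 0.3185, 0.1504]
orientation: [-1.134, 2.928, 0.0]
contact_force: [0.9, 0.2, -0.3]
grip_width: 0.0599
gripper_force: 0.0
```

Run:
```python
from h import *
p,q=pose();y=curyaw();print(p,y,r.get_obs()['joints'].round(2))
f=grab('wrist','w2.png');P=wcloud(f);Q=P.reshape(-1,3)
k=(np.hypot(Q[:,0]-.386,Q[:,1]-.319)<.025)&(Q[:,2]>.068)&(Q[:,2]<.08);print('grip',k.sum(),rect(Q[k]),np.median(Q[k][:,2]))
k=(Q[:,2]>.018)&(Q[:,2]<.03)&(np.hypot(Q[:,0]-.357,Q[:,1]-.29)<.055);b=Q[k][:,:2]*1000;print(len(b))
rows([[.3865,.319,.10,-137.3],[.3865,.319,.06,-137.3],[.3865,.319,.042,-137.3]])
```

```text
[0.3872367  0.31853959 0.15044674] -137.64610044688928 [ 0.1   0.56 -1.17  1.99  0.62  1.    0.94]
grip 1459 (array([386.4, 318.7]), array([29.1, 21.5]), 41.7) 0.07328815794393306
1155
[0.4, 0.5, 50.6] [-0.0001, 0.0017, -0.0093]
[0.5, 0.5, 90.6] [-0.0001, 0.0017, -0.0093]
[0.5, 0.5, 108.6] [-0.0001, 0.0017, -0.0093]
```

View pics/w2.png

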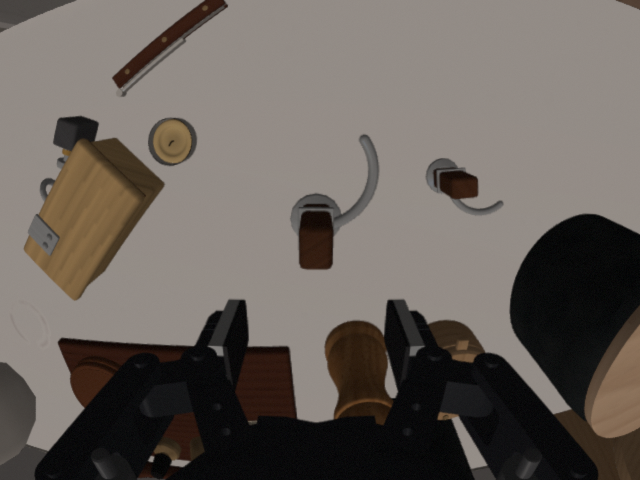

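Run:
```python
from h import *
w=wcloud(dict(np.load('pics/w1.npz'))).reshape(-1,3);t=cloud(np.load('pics/top0.npz')).reshape(-1,3);s=cloud(np.load('pics/scene0.npz')).reshape(-1,3)
c=np.array([.3865,.319]);a=np.radians(-137.4);X=np.array([np.cos(a),np.sin(a)]);Y=np.array([X[1],-X[0]])
for n,Q in(('w',w),('t',t),('s',s)):
    l=(Q[:,:2]-c)@np.c_[X,Y];d=np.hypot(*l.T);k=(d>.03)&(d<.17)&(Q[:,2]>.1)&(Q[:,2]<.45)
    if k.any(): i=np.flatnonzero(k)[np.argsort(d[k])[:400:50]]; print(n,k.sum(),np.c_[l[i],Q[i,2]].round(3).tolist())
```

```text
w 51599 [[0.044, -0.002, 0.442], [0.044, -0.002, 0.442], [0.044, -0.002, 0.442], [0.044, -0.002, 0.442], [0.044, -0.002, 0.442], [0.044, -0.002, 0.442], [0.044, -0.002, 0.442], [0.044, -0.002, 0.442]]
t 450 [[-0.102, 0.028, 0.112], [-0.103, 0.042, 0.118], [-0.107, 0.045, 0.123], [-0.12, 0.013, 0.117], [-0.113, 0.054, 0.123], [-0.121, 0.045, 0.13], [-0.128, 0.035, 0.141], [-0.135, 0.033, 0.13]]
s 996 [[-0.099, 0.03, 0.113], [-0.1, 0.044, 0.116], [-0.103, 0.046, 0.1], [-0.105, 0.048, 0.105], [-0.11, 0.044, 0.126], [-0.112, 0.044, 0.126], [-0.11, 0.055, 0.115], [-0.12, 0.036, 0.13]]
```

Grip at (316,245) is centred between the fingers and aligned with them. The pepper mill clears the body by about 55 mm, so I descend.

Call:
step_arm:
  moves:
    - [0.5,0.5,40,0,0,0,60]
    - [0.5,0.5,75,0,0,0,60]
    - [0.5,0.5,100,0,0,0,60]
    - [0.5,0.5,108.5,0,0,0,60]
    - [0.5,0.5,108.5,0,0,0,60]

```text
clock: 4.4
tcp_pos: [0.3857, 0.3197, 0.0421]
orientation: [-1.134, 2.929, 0.0]
contact_force: [-0.8, 0.1, 0.3]
grip_width: 0.0599
gripper_force: 0.0
```

Call:
step_arm:
  moves:
    - [0,0,0,0,0,0,10]
    - [0,0,0,0,0,0,10]
    - [0,0,0,0,0,0,10]
    - [0,0,0,0,0,0,10]
    - [0,0,0,0,0,0,10]
    - [0,0,0,0,0,0,10]
  grip_force: 60

```text
clock: 5.0
tcp_pos: [0.3867, 0.321, 0.0439]
orientation: [-1.135, 2.924, 0.002]
contact_force: [1.4, -0.4, 6.9]
grip_width: 0.0209
gripper_force: 61.1
```

Run:
```python
from h import *
p,q=pose();print(p,curyaw(),r.get_obs()['contact_force'],q.as_matrix()[:,2])
```

```text
[0.38671317 0.32101045 0.04389642] -137.56378202244258 [ 1.35582573 -0.42719115  6.85060493] [ 0.00421064  0.00290073 -0.99998693]
```

Run:
```python
from h import *
p,q=pose();t=np.array([.45,.17,.135])
wp=[[p[0],p[1],.075,-137.5],[p[0],p[1],.115,-137.5]]
a=np.array([p[0],p[1],.115])
wp+=[list(a+(t-a)*i/6)+[-137.5-8.2*i] for i in range(1,7)]
rows(wp)
```

```text
[-0.2, -0.0, -31.1] [-0.0007, 0.0051, -0.0011]
[-0.4, -0.0, -71.1] [-0.0007, 0.0051, -0.0011]
[8.8, -25.7, -74.5] [-0.0003, 0.0051, 0.142]
[18.0, -51.4, -77.8] [0.0, 0.0051, 0.2851]
[27.2, -77.1, -81.2] [0.0004, 0.0051, 0.4282]
[36.4, -102.8, -84.6] [0.0008, 0.0051, 0.5714]
[45.5, -128.5, -87.9] [0.0011, 0.0051, 0.7145]
[54.7, -154.2, -91.3] [0.0015, 0.0051, 0.8576]
```

Call:
step_arm:
  moves:
    - [0,0,-31,0,0,0,10]
    - [0,0,-71,0,0,0,10]
    - [9,-26,-75,0,0,0.142,10]
    - [18,-51,-78,0,0,0.285,10]
    - [27,-77,-81,0,0,0.428,10]
    - [36.5,-103,-85,0,0,0.571,10]
    - [45.5,-128.5,-88,0,0,0.7145,10]
    - [55,-154,-91,0,0,0.858,10]

```text
clock: 5.8
tcp_pos: [0.4492, 0.1682, 0.1339]
orientation: [0.193, 3.133, 0.003]
contact_force: [0.5, 1.0, -3.0]
grip_width: 0.0209
gripper_force: 60.1
```

Run:
```python
from h import *
p,q=pose();print(p,curyaw(),r.get_obs()['contact_force'],q.as_matrix()[:,2],r.get_obs()['joints'].round(2))
t=np.array([.505,.042,.135]);y=curyaw()%360
rows([list(p+(t-p)*min(i/8,1))+[y-8.2*i] for i in range(1,9)])
```

```text
[0.44917105 0.1682138  0.13386737] 172.95838802364494 [ 0.52460045  1.02026955 -3.02155174] [ 0.0024169   0.00179573 -0.99999547] [ 0.3   0.45 -0.96  2.06  0.48  0.87  0.51]
[-8.9, -14.8, -0.2] [0.0022, 0.002, 0.1431]
[-17.7, -29.6, -0.3] [0.0024, 0.0019, 0.2862]
[-26.6, -44.4, -0.5] [0.0025, 0.0017, 0.4294]
[-35.4, -59.2, -0.6] [0.0026, 0.0015, 0.5725]
[-44.3, -74.0, -0.8] [0.0028, 0.0013, 0.7156]
[-53.2, -88.8, -0.9] [0.0029, 0.0012, 0.8587]
[-62.0, -103.6, -1.1] [0.003, 0.001, 1.0018]
[-70.9, -118.4, -1.2] [0.0031, 0.0007, 1.1449]
```

Call:
step_arm:
  moves:
    - [-9,-15,0,0,0,0.143,10]
    - [-18,-30,0,0,0,0.286,10]
    - [-26.5,-44.5,0,0,0,0.429,10]
    - [-35.5,-59,0,0,0,0.5725,10]
    - [-44,-74,0,0,0,0.7155,10]
    - [-53,-89,0,0,0,0.859,10]
    - [-62,-103.5,0,0,0,1.002,10]
    - [-71,-118.5,0,0,0,1.145,10]

```text
clock: 6.6
tcp_pos: [0.5056, 0.043, 0.1335]
orientation: [1.86, 2.531, 0.004]
contact_force: [0.2, -0.8, -2.3]
grip_width: 0.021
gripper_force: 60.1
```

Run:
```python
from h import *
p,q=pose();print(p,curyaw(),q.as_matrix()[:,2],r.get_obs()['joints'].round(2))
rows([[.505,.042,.135,a] for a in (99.5,93)])
```

```text
[0.50556834 0.04296609 0.13351074] 107.37320615765785 [ 0.00197156  0.00205563 -0.99999594] [ 0.34  0.4  -0.66  2.01  0.33  0.83 -0.21]
[-0.8, -0.8, -1.5] [0.0024, -0.0015, 0.1374]
[-0.8, -0.8, -1.5] [0.0023, -0.0017, 0.2509]
```

Call:
step_arm:
  moves:
    - [-0.8,-0.8,-1.5,0,0,0.137,10]
    - [-0.8,-0.8,-1.5,0.002,-0.002,0.251,10]
    - [-0.8,-0.8,-1.5,0.002,-0.002,0.251,10]

```text
clock: 6.9
tcp_pos: [0.505, 0.0425, 0.1351]
orientation: [2.157, 2.283, 0.0]
contact_force: [0.6, -0.1, -2.3]
grip_width: 0.021
gripper_force: 60.1
```

Run:
```python
from h import *
p,q=pose();print(p,curyaw(),q.as_matrix()[:,2],r.get_obs()['joints'].round(2))
f=grab('wrist','w3.png');Q=wcloud(f).reshape(-1,3)
g=Q[(np.abs(Q[:,2]-.0587)<.004)&(Q[:,0]>.42)&(Q[:,0]<.6)&(Q[:,1]>.12)&(Q[:,1]<.22)];print('box',len(g),rect(g))
np.save('q3.npy',Q)
L=(Q-p)@q.as_matrix()*1000
k=(np.hypot(L[:,0]-42,L[:,1])<55)&(L[:,2]>-10)&(L[:,2]<45)&(L[:,0]>5)
import collections; print(k.sum(),np.histogram(L[k][:,2],np.arange(-10,46,5)))
```

```text
[0.50496405 0.04254783 0.1350734 ] 93.26580218521433 [ 6.02772150e-04 -5.31554398e-04 -9.99999677e-01] [ 0.29  0.39 -0.61  2.01  0.3   0.83 -0.42]
box 20227 (array([505.7, 170.8]), array([ 69.5, 122.3]), 89.2)
6359 (array([ 567,  306,  242,  254,  575, 1997,  941,  160,   97, 1069,  151]), array([-10,  -5,   0,   5,  10,  15,  20,  25,  30,  35,  40,  45]))
```

View pics/w3.png

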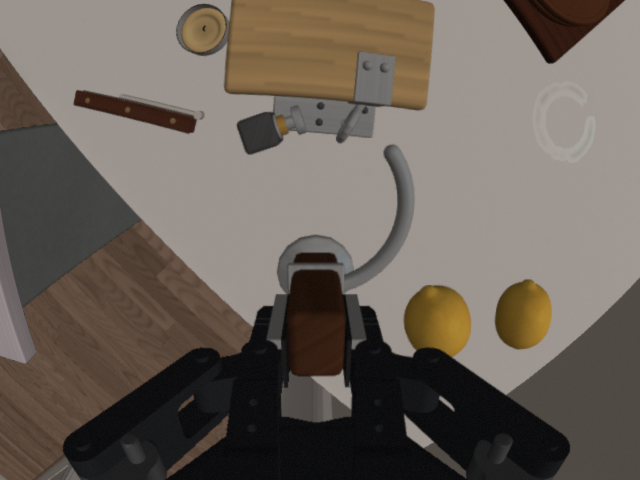

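The pin hangs upright in the fingers: tip at (392,152), ring at (350,120), plunger face at (300,118), housing at (260,132), and box front edge along v≈95–108. Next I fit the arc in the hand and the lock in world coordinates.

```bash
cat > fit.py <<'E'
from h import *
from scipy.optimize import least_squares
def bararc(f,p,q,H=44.):
    "arc centre & tip angle of the bar in tool frame (mm), from cloud; H = tcp height above foot"
    Q=wcloud(f).reshape(-1,3);L=(Q-p)@q.as_matrix()*1000
    k=(np.abs(L[:,2]-(H-26))<5)&(np.abs(np.hypot(L[:,0]-42,L[:,1])-42)<9)&(np.hypot(L[:,0],L[:,1])>26)&(L[:,1]>0)
    b=L[k]; s=least_squares(lambda c:np.hypot(b[:,0]-c[0],b[:,1]-c[1])-42,[42,0],loss='soft_l1',f_scale=1.)
    a=np.degrees(np.arctan2(b[:,1]-s.x[1],b[:,0]-s.x[0])); return s.x,np.percentile(a,[0.3,1,99]),len(b),np.percentile(b[:,2],[5,50])
def boxtop(f,z=.0588):
    "box top quadrilateral from colour, on the plane"
    P=onplane(f,z);C=f['image'].astype(int);Q=wcloud(f)
    m=(np.abs(Q[...,2]-z)<.006)&(C[...,0]-C[...,2]>35)&(Q[...,0]>.42)&(Q[...,0]<.6)&(Q[...,1]>.12)&(Q[...,1]<.24)
    b=P[m][:,:2]*1000; out={}
    for n,k,lo,hi,fn in(('front',0,455,500,np.min),('back',0,455,555,np.max),('lo',1,145,195,np.min),('hi',1,145,195,np.max)):
        o=[(t,fn(b[np.abs(b[:,k]-t)<1.5][:,1-k])) for t in np.arange(lo,hi,3.) if (np.abs(b[:,k]-t)<1.5).sum()>3]
        o=np.array(o);e=np.polyfit(*o.T,1);out[n]=(round(np.degrees(np.arctan(e[0])),2),round(np.polyval(e,505 if k==0 else 171),1))
    return out
E
python3 - <<'E'
from fit import *
f=dict(np.load('pics/w3.npz'));p,q=pose()
print(bararc(f,p,q));print(boxtop(f));print(boxtop(dict(np.load('pics/w1.npz'))))
Q=np.load('q3.npy')
# lockbox-frame view of lock parts with guess
ps=np.radians(88.5);X=np.array([np.cos(ps),np.sin(ps)]);Y=np.array([-X[1],X[0]]);c=np.array([.5055,.1715])-.088*X;print('L0',c)
B=np.c_[(Q[:,:2]-c)@np.c_[X,Y],Q[:,2]]*1000
for n,(z0,z1,x0,x1,y0,y1) in dict(ring=(28,40,20,53,-38,0),plung=(22,36,22,50,0,30),plate=(3,8,22,53,-45,45),hous=(20,45,0,50,25,70)).items():
    k=(B[:,2]>z0)&(B[:,2]<z1)&(B[:,0]>x0)&(B[:,0]<x1)&(B[:,1]>y0)&(B[:,1]<y1);b=B[k];print(n,k.sum(),b.min(0).round(1),b.max(0).round(1),b.mean(0).round(1),rect(b/1000))
E
```

```text
(array([44.8279128 , -1.18065927]), array([ 51.79928066,  52.53526897, 142.95049498]), 2407, array([17.84314862, 19.20608932]))
{'front': (np.float64(-1.55), np.float64(137.5)), 'back': (np.float64(4.44), np.float64(198.0)), 'lo': (np.float64(1.4), np.float64(446.3)), 'hi': (np.float64(1.24), np.float64(565.2))}
{'front': (np.float64(-1.07), np.float64(139.4)), 'back': (np.float64(-1.68), np.float64(207.7)), 'lo': (np.float64(0.38), np.float64(444.4)), 'hi': (np.float64(2.12), np.float64(564.3))}
L0 [0.50319643 0.08353016]
ring 314 [ 27.1 -24.7  28. ] [ 53.  -11.4  39. ] [ 38.4 -17.5  33. ] (array([ 39.4, -18.2]), array([ 8.8, 26.3]), 74.7)
plung 628 [22.1 10.  22. ] [48.9 30.  35.9] [35.8 21.4 28.4] (array([35.4, 23.4]), array([19.8, 23.6]), 27.3)
plate 2129 [ 30.  -38.3   3. ] [53.  36.5  8. ] [43.  -4.   4.7] (array([41.5, -0.9]), array([74.8, 23. ]), 89.9)
hous 1508 [14.2 25.1 20.5] [42.9 55.4 37.8] [29.8 39.2 34.1] (array([29.8, 38.3]), array([24.5, 31. ]), 20.8)
```

The lock fits well: plate at x 30, y −38..36.5, ring at (38.4,−17.5), all as described. That gives L0 = (503.2, 83.5) mm and yaw 88.5°. The arc centre in the hand is (44.8,−1.2). Descending to the tip angle −50°.

```bash
cat >> fit.py <<'E'
L0=np.array([.5032,.0835]);YB=88.5;C=np.array([44.8,1.2])/1000  # C: arc centre from TCP in pin frame
def wp(a,z,dr=(0,0)):
    y=YB+a+55;t=np.radians(y);M=np.array([[np.cos(t),-np.sin(t)],[np.sin(t),np.cos(t)]])
    return [*(L0+np.array(dr)-M@C),z,y]
E
python3 - <<'E'
from fit import *
rows([wp(-50,z) for z in(.1,.065,.0455)])
E
```

```text
[-3.9, 1.9, 35.0] [0.0006, 0.0005, -0.0002]
[-3.9, 1.9, 70.0] [0.0006, 0.0005, -0.0002]
[-3.9, 1.9, 89.5] [0.0006, 0.0005, -0.0002]
```

Call:
step_arm:
  moves:
    - [-4,2,35,0,0,0,10]
    - [-4,2,65,0,0,0,10]
    - [-4,2,84,0,0,0,10]
    - [-4,2,89,0,0,0,10]
    - [-4,2,89,0,0,0,10]

```text
clock: 7.45
tcp_pos: [0.5071, 0.0389, 0.0457]
orientation: [-2.153, -2.287, 0.001]
contact_force: [-0.3, -0.0, -2.2]
grip_width: 0.021
gripper_force: 60.1
```

```bash
cat >> fit.py <<'E'
def look(name):
    "pin arc & lock parts, both in the guessed lockbox frame, from one wrist picture"
    p,q=pose();f=grab('wrist',name);Q=wcloud(f).reshape(-1,3);c,a,n,z=bararc(f,p,q)
    ps=np.radians(YB);X=np.array([np.cos(ps),np.sin(ps)]);W=np.c_[X,[-X[1],X[0]]]
    w=p+q.apply([c[0]/1000,c[1]/1000,0]);print('tcp',p.round(4),'yaw',curyaw().round(2),'arc centre tool',c.round(1),'ends',a.round(1),n,'in box frame',((w[:2]-L0)@W*1000).round(1),'bar Lz',z.round(1))
    B=np.c_[(Q[:,:2]-L0)@W*1000,Q[:,2]*1000]
    for nm,(z0,z1,x0,x1,y0,y1) in dict(ring=(29,40,20,52,-30,-8),plate=(3,8,22,53,-45,45)).items():
        k=(B[:,2]>z0)&(B[:,2]<z1)&(B[:,0]>x0)&(B[:,0]<x1)&(B[:,1]>y0)&(B[:,1]<y1);b=B[k]
        if len(b)>5: print(nm,k.sum(),b.min(0).round(1),b.max(0).round(1),b.mean(0).round(1),rect(b/1000))
    o=r.get_obs();print('F',np.round(o['contact_force'],1),'t',o['clock'])
E
python3 - <<'E'
from fit import *
look('w4.png')
E
```

```text
tcp [0.5071 0.0389 0.0457] yaw 93.42 arc centre tool [44.1 -1.5] ends [ 25.1  25.6 141.8] 2562 in box frame [-0.7  0.2] bar Lz [15.9 19.2]
ring 730 [ 27.4 -24.3  29.1] [ 49.  -11.3  36.9] [ 38.2 -17.5  33.4] (array([ 38. , -17.6]), array([ 6.3, 23.3]), 65.8)
plate 4568 [ 22.3 -38.1   3. ] [53.  35.8  8. ] [42.9 -3.6  4.7] (array([37.6, -1.2]), array([30.7, 73.9]), 0.0)
F [ 0.5  0.9 -2.3] t 7.5
```

View pics/w4.png

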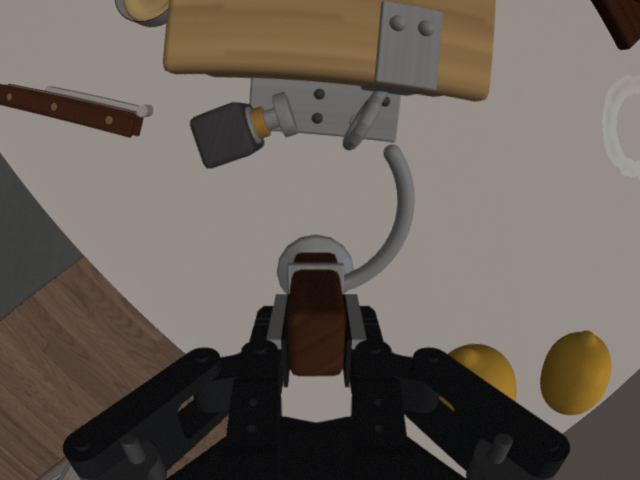

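Well aligned: the tip at (393,152) points at the ring at (365,120), and the centre is within 1 mm of the lockbox origin. Now I turn.

Run:
```python
from fit import *
rows([wp(a,.0457) for a in(-46,-42,-38,-35,-32,-29,-27,-25)])
```

```text
[0.1, 2.3, 0.8] [0.0013, -0.0001, -0.0713]
[0.5, 5.4, 0.8] [0.0013, -0.0, -0.1411]
[1.1, 8.5, 0.8] [0.0013, 0.0, -0.2109]
[1.7, 10.8, 0.8] [0.0013, 0.0001, -0.2633]
[2.4, 13.0, 0.8] [0.0013, 0.0001, -0.3156]
[3.3, 15.2, 0.8] [0.0013, 0.0001, -0.368]
[3.9, 16.6, 0.8] [0.0013, 0.0001, -0.4029]
[4.6, 18.0, 0.8] [0.0013, 0.0002, -0.4378]
```

Call:
step_arm:
  moves:
    - [0.1,2.4,0,0,0,-0.071,10]
    - [0.5,5.4,0,0,0,-0.141,10]
    - [1.1,8.5,0,0,0,-0.211,10]
    - [1.7,10.8,0,0,0,-0.263,10]
    - [2.4,13,0,0,0,-0.316,10]
    - [3.3,15.2,0,0,0,-0.368,10]

```text
clock: 8.1
tcp_pos: [0.5238, 0.0429, 0.0476]
orientation: [1.696, 2.641, 0.003]
contact_force: [0.5, 0.9, -1.9]
grip_width: 0.0212
gripper_force: 60.1
```

Run:
```python
from fit import *
for i in range(1): o=r.get_obs();print(o['tcp_pos'],o['contact_force'],o['moment'],curyaw())
print(wp(-29,.0457))
rows([wp(a,.0457) for a in(-29,-27,-25,-22,-19,-16,-13,-10,-8)])
```

```text
[0.52378593 0.04291354 0.04756774] [ 0.49517049  0.8697948  -1.9124966 ] [ 0.02306652 -0.00281542 -0.02966624] 114.56836750630114
[np.float64(0.5228702107960513), np.float64(0.04323136695591836), 0.0457, 114.5]
[0.7, -0.7, 1.9] [0.0031, 0.0016, 0.0012]
[0.7, 0.9, 1.9] [0.0031, 0.0017, -0.0337]
[0.9, 2.4, 1.9] [0.003, 0.0017, -0.0686]
[1.1, 4.7, 1.9] [0.003, 0.0018, -0.121]
[1.6, 7.1, 1.9] [0.003, 0.0019, -0.1733]
[2.1, 9.3, 1.9] [0.0029, 0.002, -0.2257]
[2.7, 11.6, 1.9] [0.0029, 0.002, -0.2781]
[3.5, 13.8, 1.9] [0.0028, 0.0021, -0.3304]
[4.1, 15.3, 1.9] [0.0028, 0.0022, -0.3653]
```

Call:
step_arm:
  moves:
    - [0.7,-0.5,1.5,0,0,0,10]
    - [0.7,0.9,1.7,0.003,0.001,-0.034,10]
    - [0.9,2.4,1.7,0.003,0.001,-0.069,10]
    - [1.1,4.7,1.7,0.003,0.001,-0.121,10]
    - [1.6,7.1,1.7,0.003,0.001,-0.173,10]
    - [1.6,7.1,1.7,0.003,0.001,-0.173,10]

```text
clock: 8.7
tcp_pos: [0.5288, 0.0475, 0.0445]
orientation: [-1.464, -2.778, 0.002]
contact_force: [0.2, -1.0, -2.2]
grip_width: 0.0212
gripper_force: 60.1
```

Run:
```python
from fit import *
look('w5.png');print(wp(-19,.0457))
f=dict(np.load('pics/w5.npz'));im=cv2.cvtColor(f['image'],cv2.COLOR_RGB2BGR)[60:330,150:510];cv2.imwrite('pics/c5.png',cv2.resize(im,(800,600),interpolation=cv2.INTER_CUBIC))
```

```text
tcp [0.5288 0.0475 0.0445] yaw 124.3 arc centre tool [44.5 -1.1] ends [  1.9   2.4 142.6] 3022 in box frame [0.1 0.5] bar Lz [13.7 19. ]
ring 685 [ 27.4 -24.2  29. ] [ 49.7 -11.1  36.9] [ 38.  -17.1  33.3] (array([ 38.4, -17.8]), array([ 6.3, 24.5]), 65.5)
plate 3830 [ 23. -38.   3.] [53.  35.9  7.8] [43.8  0.4  4.7] (array([38.2, -1.1]), array([29.9, 73.8]), 0.4)
F [-0.2 -0.6 -1.8] t 8.75
[np.float64(0.529563950840579), np.float64(0.0472588342340435), 0.0457, 124.5]
```

View pics/c5.png

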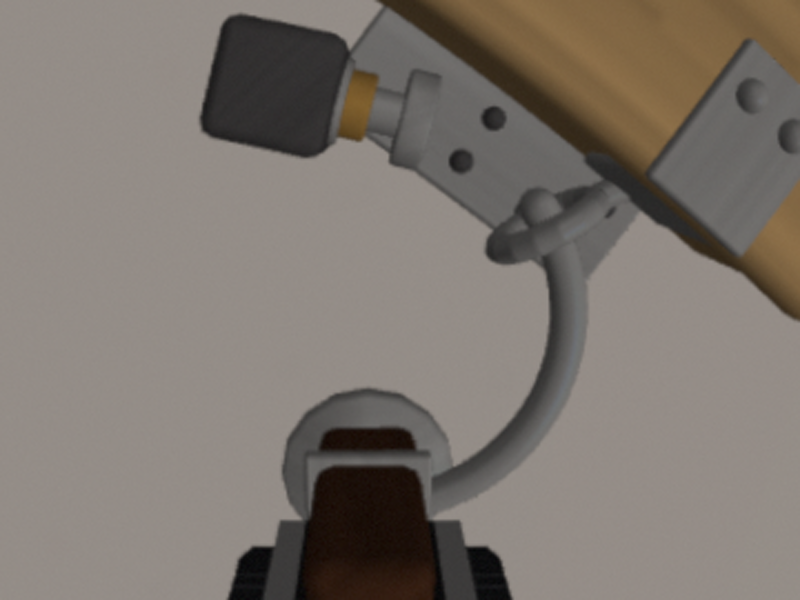

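The tip (540,205 in the crop) is through the ring, well centred, with no contact force. I keep turning to about +3°.

Run:
```python
from fit import *
rows([wp(a,.0453) for a in(-16,-13,-10,-7,-4,-1,2,3)])
```

```text
[-0.5, 3.2, -0.9] [-0.0021, -0.0008, -0.0559]
[-0.3, 5.5, -0.9] [-0.0021, -0.0009, -0.1083]
[0.1, 7.8, -0.9] [-0.0021, -0.0009, -0.1606]
[0.6, 10.1, -0.9] [-0.0021, -0.001, -0.213]
[1.2, 12.4, -0.9] [-0.0021, -0.001, -0.2653]
[2.0, 14.6, -0.9] [-0.002, -0.0011, -0.3177]
[2.8, 16.8, -0.9] [-0.002, -0.0011, -0.3701]
[3.1, 17.5, -0.9] [-0.002, -0.0011, -0.3875]
```

Call:
step_arm:
  moves:
    - [-0.4,3.2,-0.6,-0.002,0,-0.056,10]
    - [-0.2,5.5,-0.6,-0.002,0,-0.108,10]
    - [0.1,7.8,-0.6,-0.002,0,-0.161,10]
    - [0.6,10.1,-0.6,-0.002,0,-0.213,10]
    - [1.2,12.4,-0.6,-0.002,0,-0.265,10]
    - [2,14.6,-0.6,-0.002,0,-0.318,10]
    - [2.8,16.8,-0.6,-0.002,0,-0.37,10]
    - [2.8,16.8,-0.6,-0.002,0,-0.37,10]

```text
clock: 9.55
tcp_pos: [0.5407, 0.0592, 0.0449]
orientation: [-0.931, -2.999, -0.001]
contact_force: [0.4, 0.4, -2.5]
grip_width: 0.0214
gripper_force: 60.1
```

Run:
```python
from fit import *
o=r.get_obs();print(o['tcp_pos'],o['contact_force'],o['moment'],curyaw(),wp(2,.0453),o['joints'].round(2))
rows([wp(a,.0453) for a in range(4,20,2)])
```

```text
[0.54068963 0.0591762  0.04490276] [ 0.39254111  0.38894258 -2.52198391] [-0.00929772  0.00547172 -0.04618804] 145.51204461228258 [np.float64(0.5408005407345761), np.float64(0.05911395201211391), 0.0453, 145.5] [ 0.34  0.63 -0.73  1.97  0.6   0.77  0.22]
[-0.1, 1.6, -0.4] [0.0001, -0.0012, -0.0347]
[0.1, 3.1, -0.4] [0.0002, -0.0012, -0.0696]
[0.2, 4.7, -0.4] [0.0002, -0.0012, -0.1045]
[0.5, 6.2, -0.4] [0.0002, -0.0012, -0.1394]
[0.8, 7.8, -0.4] [0.0002, -0.0012, -0.1743]
[1.1, 9.3, -0.4] [0.0002, -0.0012, -0.2092]
[1.5, 10.8, -0.4] [0.0003, -0.0012, -0.2441]
[1.9, 12.3, -0.4] [0.0003, -0.0012, -0.279]
```

Call:
step_arm:
  moves:
    - [0,0,0,0,0,0,10]
    - [-0.1,1.6,0,0,0,-0.035,10]
    - [0.1,3.1,0,0,0,-0.07,10]
    - [0.2,4.7,0,0,0,-0.105,10]
    - [0.5,6.2,0,0,0,-0.139,10]
    - [0.5,6.2,0,0,0,-0.139,10]
  grip_force: 120

```text
clock: 10.15
tcp_pos: [0.5438, 0.0647, 0.0449]
orientation: [-0.718, -3.057, -0.001]
contact_force: [-0.4, 0.0, -1.6]
grip_width: 0.0203
gripper_force: 117.4
```

```bash
cat >> fit.py <<'E'
def st(al,z=.0453,dr=(0,0)):
    o=r.get_obs();y=curyaw();a=y-YB-55;p=o['tcp_pos'];t=np.radians(YB+22+90);T=np.array([np.cos(t),np.sin(t)]);F=o['contact_force'];M=o['moment']
    print('a %.2f F %s Ft %.2f Fr %.2f M %s t %.2f'%(a,F.round(1),F[:2]@T,F[:2]@[T[1],-T[0]],M.round(3),o['clock']),'tcp err mm',((p-np.array(wp(a,z,dr)[:3]))*1000).round(1))
    rows([wp(x,z,dr) for x in al])
E
python3 - <<'E'
from fit import *
st([10,11,12,13,14,15,16,17])
E
```

```text
a 10.07 F [-0.4  0.  -1.6] Ft 0.36 Fr 0.15 M [-0.007 -0.036  0.006] t 10.15 tcp err mm [-0.   0.1 -0.4]
[-0.1, -0.1, -0.4] [0.0004, -0.0013, 0.0013]
[-0.0, 0.7, -0.4] [0.0004, -0.0013, -0.0162]
[0.0, 1.4, -0.4] [0.0004, -0.0012, -0.0336]
[0.1, 2.2, -0.4] [0.0005, -0.0012, -0.0511]
[0.1, 3.0, -0.4] [0.0005, -0.0012, -0.0685]
[0.2, 3.8, -0.4] [0.0005, -0.0012, -0.086]
[0.3, 4.5, -0.4] [0.0005, -0.0012, -0.1034]
[0.4, 5.3, -0.4] [0.0005, -0.0012, -0.1209]
```

Call:
step_arm:
  moves:
    - [0,0.7,0,0,0,-0.016,10]
    - [0,1.4,0,0,0,-0.034,10]
    - [0.1,2.2,0,0,0,-0.051,10]
    - [0.1,3,0,0,0,-0.069,10]
    - [0.1,3,0,0,0,-0.069,10]

```text
clock: 10.65
tcp_pos: [0.545, 0.0673, 0.0449]
orientation: [-0.613, -3.08, -0.001]
contact_force: [0.6, -0.1, -2.4]
grip_width: 0.0204
gripper_force: 117.5
```

Run:
```python
from fit import *
st([15,16,17,18,19,20])
```

```text
a 13.98 F [ 0.6 -0.1 -2.4] Ft -0.53 Fr -0.31 M [ 0.018  0.029 -0.054] t 10.65 tcp err mm [-0.  -0.2 -0.4]
[0.1, 1.0, -0.4] [0.0003, -0.0011, -0.0178]
[0.1, 1.8, -0.4] [0.0003, -0.0011, -0.0352]
[0.2, 2.5, -0.4] [0.0003, -0.0011, -0.0527]
[0.3, 3.3, -0.4] [0.0003, -0.0011, -0.0701]
[0.3, 4.1, -0.4] [0.0003, -0.0011, -0.0876]
[0.4, 4.9, -0.4] [0.0003, -0.0011, -0.105]
```

Call:
step_arm:
  moves:
    - [0.1,0.9,0,0,0,-0.018,10]
    - [0.1,1.7,0,0,0,-0.035,10]
    - [0.2,2.4,0,0,0,-0.053,10]
    - [0.2,2.4,0,0,0,-0.053,10]

```text
clock: 11.05
tcp_pos: [0.5466, 0.0697, 0.0452]
orientation: [0.532, 3.096, 0.002]
contact_force: [1.6, 0.5, -2.5]
grip_width: 0.0205
gripper_force: 117.5
```

Run:
```python
from fit import *
st([18,19,20,21,22,23])
```

```text
a 17.00 F [ 1.6  0.5 -2.5] Ft -1.72 Fr -0.06 M [ 0.081 -0.727 -0.135] t 11.05 tcp err mm [ 0.8  0.  -0.1]
[0.8, 0.5, -0.1] [0.0013, 0.0001, -0.0174]
[0.8, 1.3, -0.1] [0.0013, 0.0001, -0.0349]
[0.9, 2.1, -0.1] [0.0013, 0.0002, -0.0523]
[0.9, 2.9, -0.1] [0.0013, 0.0002, -0.0698]
[1.0, 3.6, -0.1] [0.0013, 0.0002, -0.0872]
[1.1, 4.4, -0.1] [0.0013, 0.0002, -0.1047]
```

Contact begins at about 16–17°, with the force against the motion. I push the plunger on.

Call:
step_arm:
  moves:
    - [0,0.8,0,0,0,-0.0175,10]
    - [0.1,1.5,0,0,0,-0.035,10]
    - [0.15,2.3,0,0,0,-0.052,10]
    - [0.2,3.1,0,0,0,-0.07,10]
    - [0.3,3.9,0,0,0,-0.087,10]

```text
clock: 11.55
tcp_pos: [0.547, 0.0732, 0.045]
orientation: [-0.395, -3.116, -0.001]
contact_force: [3.0, 0.1, -1.6]
grip_width: 0.0204
gripper_force: 117.6
```

Run:
```python
from fit import *
st([23,24,25,26,27,28])
```

```text
a 22.04 F [ 3.   0.1 -1.6] Ft -2.89 Fr -0.95 M [ 0.037 -0.817 -0.197] t 11.55 tcp err mm [ 0.1 -0.2 -0.3]
[0.2, 1.0, -0.3] [0.0003, -0.0007, -0.0168]
[0.2, 1.7, -0.3] [0.0004, -0.0007, -0.0343]
[0.3, 2.5, -0.3] [0.0004, -0.0007, -0.0517]
[0.3, 3.3, -0.3] [0.0004, -0.0007, -0.0692]
[0.4, 4.1, -0.3] [0.0004, -0.0007, -0.0866]
[0.5, 4.9, -0.3] [0.0004, -0.0007, -0.1041]
```

Call:
step_arm:
  moves:
    - [0.1,0.8,0,0,0,-0.0175,10]
    - [0.1,1.6,0,0,0,-0.035,10]
    - [0.15,2.3,0,0,0,-0.052,10]
    - [0.15,2.3,0,0,0,-0.052,10]

```text
clock: 11.95
tcp_pos: [0.5471, 0.0755, 0.0449]
orientation: [-0.315, -3.125, -0.001]
contact_force: [2.9, -0.0, -0.5]
grip_width: 0.0202
gripper_force: 117.7
```

Run:
```python
from fit import *
st([25.5,26,26.5,27,27.5,28])
```

```text
a 24.99 F [ 2.9 -0.  -0.5] Ft -2.67 Fr -1.05 M [ 0.106 -0.691 -0.151] t 11.95 tcp err mm [-0.2 -0.2 -0.4]
[-0.1, 0.6, -0.4] [0.0003, -0.0011, -0.009]
[-0.1, 1.0, -0.4] [0.0003, -0.0011, -0.0177]
[-0.1, 1.4, -0.4] [0.0003, -0.0011, -0.0264]
[-0.1, 1.8, -0.4] [0.0003, -0.0011, -0.0352]
[-0.1, 2.2, -0.4] [0.0003, -0.0011, -0.0439]
[-0.0, 2.6, -0.4] [0.0003, -0.0011, -0.0526]
```

Call:
step_arm:
  moves:
    - [0,0.4,0,0,0,-0.009,10]
    - [0,0.8,0,0,0,-0.017,10]
    - [0,1.2,0,0,0,-0.026,10]

```text
clock: 12.25
tcp_pos: [0.5474, 0.0768, 0.0449]
orientation: [-0.275, -3.129, -0.001]
contact_force: [2.8, 1.2, -1.1]
grip_width: 0.0203
gripper_force: 117.7
```

Run:
```python
from fit import *
st([27,27.5,28])
```

```text
a 26.47 F [ 2.8  1.2 -1.1] Ft -3.04 Fr 0.17 M [ 0.209 -0.702 -0.218] t 12.25 tcp err mm [-0.1 -0.1 -0.4]
[-0.1, 0.5, -0.4] [0.0005, -0.0011, -0.0093]
[-0.1, 0.9, -0.4] [0.0005, -0.0011, -0.018]
[-0.1, 1.3, -0.4] [0.0005, -0.001, -0.0267]
```

Call:
step_arm:
  moves:
    - [0,0.4,0,0,0,-0.009,10]
    - [0,0.8,0,0,0,-0.018,10]

```text
clock: 12.45
tcp_pos: [0.5479, 0.0778, 0.0451]
orientation: [-0.247, -3.132, -0.002]
contact_force: [4.0, 1.7, -1.0]
grip_width: 0.0199
gripper_force: 117.7
```

Call:
step_arm:
  moves:
    - [0,0.4,0,0,0,-0.009,10]
    - [0,0.4,0,0,0,-0.009,10]

```text
clock: 12.65
tcp_pos: [0.5482, 0.0782, 0.0451]
orientation: [-0.233, -3.133, -0.002]
contact_force: [4.9, 1.6, -1.4]
grip_width: 0.0203
gripper_force: 117.7
```

Run:
```python
from fit import *
st([28.5,29])
```

```text
a 28.00 F [ 4.9  1.6 -1.4] Ft -5.12 Fr -0.24 M [ 0.483 -1.176 -0.378] t 12.65 tcp err mm [ 0.5  0.2 -0.2]
[0.5, 0.1, -0.2] [0.0013, -0.0001, -0.0087]
[0.5, 0.5, -0.2] [0.0013, -0.0001, -0.0174]
```

Call:
step_arm:
  moves:
    - [0,0.4,0,0,0,-0.009,10]
    - [0,0.4,0,0,0,-0.009,10]

```text
clock: 12.85
tcp_pos: [0.5484, 0.0788, 0.0452]
orientation: [0.219, 3.134, 0.003]
contact_force: [4.9, 1.9, -1.9]
grip_width: 0.0198
gripper_force: 117.7
```

Call:
step_arm:
  moves:
    - [0,0.4,0,0,0,-0.009,10]
    - [0,0.4,0,0,0,-0.009,10]

```text
clock: 13.05
tcp_pos: [0.5487, 0.0793, 0.0452]
orientation: [0.205, 3.134, 0.003]
contact_force: [6.3, 2.5, -2.6]
grip_width: 0.0202
gripper_force: 117.7
```

Run:
```python
from fit import *
st([29.5])
```

```text
a 29.02 F [ 6.3  2.5 -2.6] Ft -6.75 Fr 0.19 M [ 0.663 -1.408 -0.385] t 13.05 tcp err mm [ 0.9  0.4 -0.1]
[0.9, -0.2, -0.1] [0.002, 0.0007, -0.0084]
```

Call:
step_arm:
  moves:
    - [0.3,0.2,0,0,0,-0.009,10]
    - [0.5,0.1,0,0,0,-0.009,10]
    - [0.5,0.1,0,0,0,-0.009,10]

```text
clock: 13.35
tcp_pos: [0.5489, 0.0798, 0.0454]
orientation: [0.191, 3.134, 0.005]
contact_force: [7.0, 3.7, -2.3]
grip_width: 0.0197
gripper_force: 117.7
```

Run:
```python
from fit import *
st([29.5])
```

```text
a 29.51 F [ 7.   3.7 -2.3] Ft -7.81 Fr 1.03 M [ 0.709 -1.818 -0.503] t 13.35 tcp err mm [1.1 0.5 0.1]
[1.0, -0.7, 0.1] [0.003, 0.0018, 0.0001]
```

Call:
step_arm:
  moves:
    - [0.4,0.1,0,0,0,-0.006,10]
    - [0.6,0,0,0,0,-0.009,10]
    - [0.6,0,0,0,0,-0.009,10]

```text
clock: 13.65
tcp_pos: [0.549, 0.0802, 0.0457]
orientation: [0.178, 3.133, 0.006]
contact_force: [7.9, 4.6, -3.3]
grip_width: 0.0204
gripper_force: 117.6
```

Run:
```python
from fit import *
st([29.5]);look('w6.png')
f=dict(np.load('pics/w6.npz'));im=cv2.cvtColor(f['image'],cv2.COLOR_RGB2BGR)[60:330,100:460];cv2.imwrite('pics/c6.png',cv2.resize(im,(800,600),interpolation=cv2.INTER_CUBIC))
```

```text
a 30.01 F [ 7.9  4.6 -3.3] Ft -8.99 Fr 1.53 M [ 0.884 -2.306 -0.608] t 13.65 tcp err mm [1.2 0.6 0.4]
[1.1, -1.1, 0.4] [0.004, 0.0031, 0.009]
tcp [0.549  0.0802 0.0457] yaw 173.51 arc centre tool [43.8  0.1] ends [ 11.4  16.3 143.5] 3135 in box frame [ 1.8 -2.3] bar Lz [14.2 19.2]
ring 582 [ 27.3 -24.2  29. ] [ 48.9 -10.8  36.4] [ 37.1 -16.7  33.3] (array([ 38.2, -17.6]), array([ 6.3, 23.3]), 65.2)
plate 2237 [ 29.9 -38.2   3. ] [53.  35.8  7.9] [40.2  0.2  4.7] (array([41.5, -1.2]), array([23.1, 74. ]), 0.0)
F [ 8.2  4.3 -4.7] t 13.7
```

View pics/c6.png

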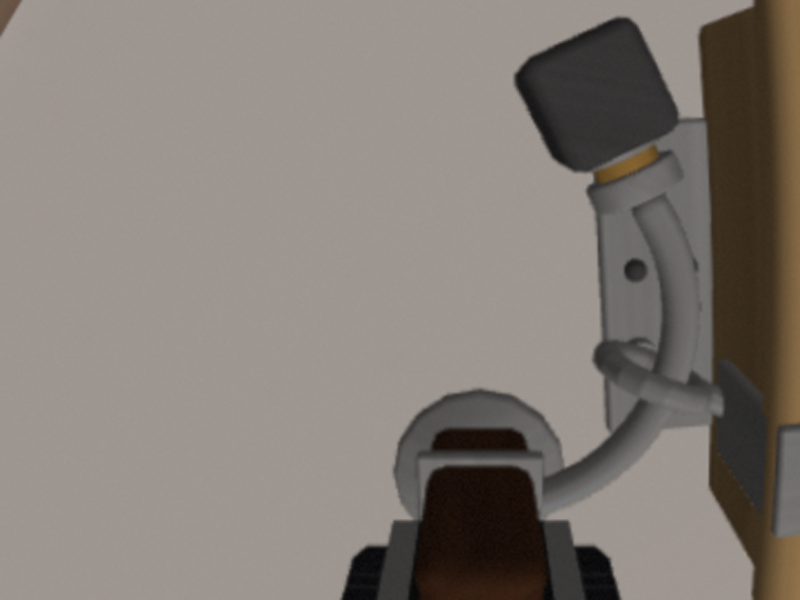

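The plunger disc at (640,180 in the crop) has closed up to the orange collar, so it is home. I add a little push and hold.

Call:
step_arm:
  moves:
    - [0.4,0,0,0,0,-0.006,10]
    - [0.4,0,0,0,0,-0.006,10]
    - [0.4,0,0,0,0,-0.006,10]
    - [0.4,0,0,0,0,-0.006,10]
    - [0.4,0,0,0,0,-0.006,10]
    - [0.4,0,0,0,0,-0.006,10]
    - [0.4,0,0,0,0,-0.006,10]

```text
clock: 14.4
tcp_pos: [0.5491, 0.0805, 0.0458]
orientation: [0.168, 3.133, 0.007]
contact_force: [9.5, 4.7, -4.4]
grip_width: 0.0207
gripper_force: 117.6
```

Run:
```python
from fit import *
st([29.5,29,28.5,28]); print(pose()[1].as_matrix()[:,2])
```

```text
a 30.34 F [ 9.5  4.7 -4.4] Ft -10.52 Fr 1.06 M [ 1.009 -2.534 -0.693] t 14.40 tcp err mm [1.2 0.6 0.5]
[1.2, -1.4, 0.5] [0.0046, 0.0039, 0.0147]
[1.2, -1.7, 0.5] [0.0047, 0.0039, 0.0234]
[1.2, -2.1, 0.5] [0.0047, 0.0039, 0.0322]
[1.2, -2.5, 0.5] [0.0047, 0.0039, 0.0409]
[ 0.00444463  0.0041654  -0.99998145]
```

Held at about 10 N for over half a second. Now I unload and lower the foot.

Call:
step_arm:
  moves:
    - [-0.5,-0.4,0,0,0,0.01,10]
    - [-1,-0.8,0,0,0,0.02,10]
    - [-1.3,-1,0.5,-0.003,0.003,0.028,10]
    - [-1.3,-1,1,-0.003,0.003,0.028,10]
    - [-1.3,-1,1,-0.003,0.003,0.028,10]

```text
clock: 14.9
tcp_pos: [0.5486, 0.0788, 0.0445]
orientation: [-0.212, -3.133, -0.009]
contact_force: [5.5, 2.8, -0.0]
grip_width: 0.0204
gripper_force: 118.3
```

Run:
```python
from fit import *
st([28,27]); print(pose()[0],pose()[1].as_matrix()[:,2])
```

```text
a 28.77 F [ 5.5  2.8 -0. ] Ft -6.18 Fr 0.73 M [ 0.788 -1.248 -0.431] t 14.90 tcp err mm [ 0.9  0.1 -0.8]
[0.9, -0.8, -0.8] [0.0055, -0.0021, 0.0135]
[0.9, -1.6, -0.8] [0.0055, -0.0021, 0.0309]
[0.54864175 0.07876368 0.04447783] [-0.00127314  0.00574001 -0.99998272]
```

Call:
step_arm:
  moves:
    - [-0.3,-0.5,0,0,0,0.01,10]
    - [-0.7,-1,0.4,0,0,0.02,10]
    - [-0.8,-1.2,0.7,0,0,0.026,10]
    - [-0.8,-1.2,0.7,0,0,0.026,10]

```text
clock: 15.3
tcp_pos: [0.5482, 0.0777, 0.044]
orientation: [-0.25, -3.129, -0.007]
contact_force: [1.7, 3.4, 5.4]
grip_width: 0.0203
gripper_force: 119.2
```

Run:
```python
from fit import *
st([28,27]); print(pose()[0],pose()[1].as_matrix()[:,2])
```

```text
a 27.36 F [1.7 3.4 5.4] Ft -2.76 Fr 2.62 M [ 0.864 -0.486 -0.04 ] t 15.30 tcp err mm [ 0.6  0.1 -1.3]
[0.6, 0.3, -1.3] [0.0044, -0.0034, -0.0112]
[0.6, -0.5, -1.3] [0.0043, -0.0034, 0.0063]
[0.54822885 0.07766775 0.04399374] [-0.00265226  0.00483387 -0.9999848 ]
```

Foot is on the worktop. I relax the grip, then open to 40 mm, since the box front is close.

Call:
step_arm:
  moves:
    - [0,0,-0.5,0,0,0,10]
    - [0,0,-0.5,0,0,0,10]
    - [0,0,-0.5,0,0,0,10]
  grip_force: 20

```text
clock: 15.6
tcp_pos: [0.548, 0.0773, 0.044]
orientation: [-0.251, -3.128, -0.007]
contact_force: [1.3, 4.1, 5.6]
grip_width: 0.0203
gripper_force: 118.6
```

Call:
step_arm:
  moves:
    - [0,0,0,0,0,0,26]
    - [0,0,0,0,0,0,32]
    - [0,0,0,0,0,0,40]
    - [0,0,0,0,0,0,40]
    - [0,0,0,0,0,0,40]

```text
clock: 16.1
tcp_pos: [0.5478, 0.076, 0.0435]
orientation: [-0.252, -3.127, -0.005]
contact_force: [0.5, -0.2, -1.2]
grip_width: 0.0397
gripper_force: 0.0
```

Run:
```python
from fit import *
o=r.get_obs();print(o['grip_width'],o['contact_force']);look('w7.png')
f=dict(np.load('pics/w7.npz'));im=cv2.cvtColor(f['image'],cv2.COLOR_RGB2BGR)[60:330,100:460];cv2.imwrite('pics/c7.png',cv2.resize(im,(800,600),interpolation=cv2.INTER_CUBIC))
```

```text
0.03965732828109868 [ 0.51192254 -0.24940051 -1.22507576]
tcp [0.5478 0.076  0.0435] yaw 170.78 arc centre tool [43.7  1. ] ends [ 10.3  14.4 144.7] 2934 in box frame [ 0.6 -1.6] bar Lz [13.7 18.5]
ring 592 [ 26.8 -23.3  29. ] [ 48.7 -10.7  36.5] [ 37.  -16.6  33.1] (array([ 37.7, -17.5]), array([ 6.5, 23.4]), 64.2)
plate 2297 [ 30. -38.   3.] [53.  35.6  7.9] [41.   0.2  4.7] (array([41.5, -1.2]), array([73.6, 23. ]), 90.0)
F [-0.6  0.7  0.3] t 16.15
```

View pics/c7.png

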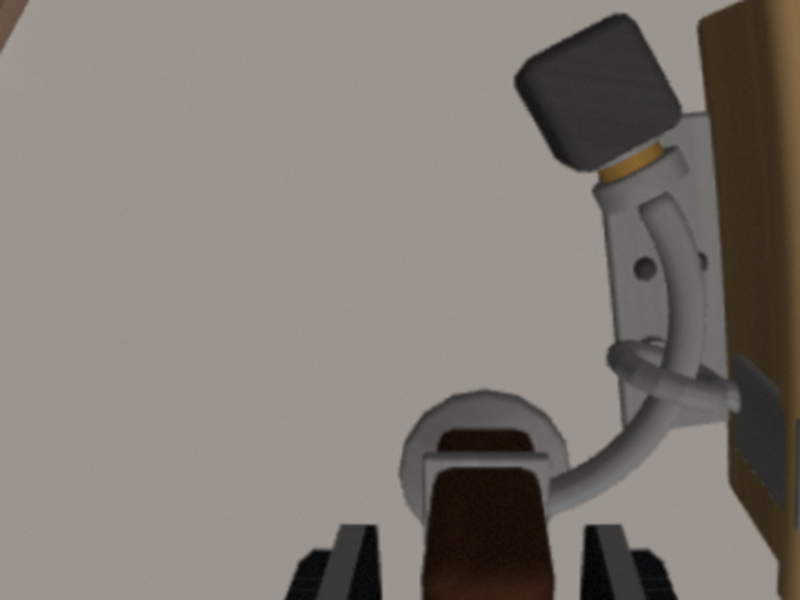

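The pin stands released, its bar is through the ring, and the plunger disc at (640,175) is against the collar. I withdraw straight up.

Call:
step_arm:
  moves:
    - [0,0,-15,0,0,0,40]
    - [0,0,-40,0,0,0,40]
    - [0,0,-75,0,0,0,40]
    - [0,0,-110,0,0,0,40]
    - [0,0,-140,0,0,0,40]
    - [0,0,-150,0,0,0,40]
    - [0,0,-150,0,0,0,40]

```text
clock: 16.85
tcp_pos: [0.5495, 0.0762, 0.1957]
orientation: [-0.253, -3.131, -0.006]
contact_force: [0.5, -0.7, -0.4]
grip_width: 0.0403
gripper_force: 0.0
```

Run:
```python
from fit import *
p,q=pose();f=grab('wrist','w8.png');Q=wcloud(f).reshape(-1,3)
g=Q[(np.abs(Q[:,2]-.0735)<.005)&(np.hypot(Q[:,0]-.547,Q[:,1]-.077)<.03)];print('grip top',len(g),rect(g),np.median(g[:,2]),np.ptp(g[:,2]))
c,s,a=rect(g);y=np.radians(171);w=c+42*np.array([np.cos(y),np.sin(y)]);print('centre off',w-L0*1000,r.get_obs()['clock'],p)
print(r.hand_in())
```

```text
grip top 1064 (array([545.8,  78.5]), array([21.7, 28.4]), 80.1) 0.0732934196666932 0.007214457656229134
centre off [1.1170897  1.57024753] 16.9 [0.54947591 0.07616025 0.19566832]
the job is handed in; nothing more can be done
None
```

The box is locked and the job is handed in at about 17 s. The pin stands upright and released with its bar through the ring, its arc centre about 2 mm off the lockbox origin, and the plunger looks fully home after a hold of about 9–10 N for over half a second; hand-in returned no verdict.

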